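# Set the pot on the large burner and light it

## Robot

A 6-joint arm with a two-finger parallel gripper is mounted at the origin on the work surface. World frame = base frame: x ahead of the robot, y to its left, z up, the work surface at z = 0. Lengths are in m, angles in rad, forces in N, time in s.
With the tool pointing down it reaches from about 0.35 to 0.975 m from the base axis. Payload 4.9 kg.
Tool frame: the origin (TCP) lies midway between the tips of the shut fingers; the grasp point (between the pads) lies ctrl.tcp_to_grasp behind it (ctrl.tcp_to_grasp is the distance from the TCP to the grasp point, in m); z points along the fingers, y is the direction in which the jaws open and shut (so a half turn about z gives the same grasp; the last joint's range is limited). The gripper opens to 85 mm and grips with 20 to 120 N. Pads are 22 mm wide; open, the fingers measure 114 mm over their backs; the gripper's body (76 mm by 85 mm) begins 54 mm behind the grasp point. The pads swing forward as they close: fully open they stand 13 mm farther back than shut.
Start: joints at [-1.391, 0.053, 1.613, -0, 1.476, -0.119], TCP at [0.184, -0.597, 0.231] pointing down, gripper open.
Joint ranges: [-3.01, 3.01], [-1.01, 2.22], [0.06, 2.58], [-1.02, 4.17], [0.09, 2.62], [-3.14, 3.14]. Speed limits (rad/s): [2.57, 2.57, 3.14, 3.14, 3.14, 3.14].

## Interface

Orientations are given as a rotation vector (axis times angle).
In Python, from station import ctrl, get_image, calibration, finish_job, models gives the robot as it stands.
- The arm moves only by the shell command python3 -m creep 'ROWS' [FORCE]. ROWS is JSON, a list of rows, each a list of 7 numbers: the opening, from 0 (shut) to 1 (fully open), then the shift along the tool's x, y, z in m, then the turn, a rotation vector about the tool's x, y, z in degrees. A call has 1 to 20 rows; each row shifts and turns the commanded pose from where the row before left it, along the tool's axes as they then stand; what a row does not reach is not made up. A row lasts 1/10 s, in which the tool goes at most 50 mm and 8.59 degrees, less where a joint would pass 70% of its speed; a pose out of reach is approached as far as the arm can. A call with a gripper value outside its range is refused whole. The fingers move at their own pace and stop on an object; FORCE is the grip in N (left out, the last holds). Time passes only in rows, so rows that do not move let the fingers close. It gives the time, the measured TCP pose, the force and the opening at its end, in the units of the state.
- ctrl.get_obs(): the state, without advancing time (a new reading comes with each control period).
- get_image(name): name is "scene" or "top" or "wrist"; returns the picture (384x512x3 uint8, red, green, blue); there is no depth.
- calibration(name): a dict with "mtx" (3x3 intrinsics, pixels), "R" (3x3) and "t" (3): a world point X has camera coordinates R X + t. Camera axes: x right, y down, z forward; pixel columns grow to the right and rows downward; lengths in m; the calibration is good to about 2 mm. A picture is of the moment at which its call begins: read the wrist's pose just before it. calibration takes no time and is no camera call; for the wrist camera it gives the pose at the moment of the call.
- finish_job(): hands the job in, once; it reports no verdict.
Trained networks look in the newest picture that a camera, given by its name, has taken for a name from the list of things; names that differ only in an ending like _2 or _b are one class to them, and where a whole thing is asked for, a point or a joint stands for the part that bears it (a point fixed in the world has none). Each returns a list of dicts, best first, with "conf" (0 to 1); they miss things now and then, are a little off and sometimes report something else, mostly with a low value. They report only what shows in the picture. A call takes as long as a camera call.
- models.search_frame(camera, name): "extent" ([left, top, right, bottom] in pixels, round what is visible of it).
The state is a dict: "t": time; "q": joint angles; "dq": joint speeds; "effort": joint torques, N m; "tool_pos": TCP position; "tool_rot": TCP orientation; "contact_force": force on the tool from outside, world axes, zero at the start; "wrist_torque": the same for the moment, N m; "opening": finger opening in m.
Only numpy, scipy, OpenCV 4.12 (cv2) and the standard library are available. Lean on these libraries where they do the work, as an engineer would, in place of code of your own. Each camera call takes 0.05 s, during which the arm holds its last target. There are 200 camera calls.

## Task

Slide the grey pot along the grate, without lifting it, until it stands centred over the large burner. Then light that burner with the knob on its side of the hob: press the knob in, turn it counter-clockwise past its safety stop to the large flame, keep it pressed in there for at least two seconds so that the flame safeguard catches, and let it spring out with the pointer still at the large flame. Leave the other knob, the milk pan, the plate and the pepper mill alone.

Things in the scene. Friction and masses are not known exactly. Their poses are not given: they have to be found in the camera images.
- hob_centre (a point): Built-in gas hob: flat stainless-steel plate 380 mm (x) by 720 mm (y), its top 8 mm above the worktop. Point: centre of the plate, on its top; z up, x away from the robot, y to the hob's left. The knobs stand 130 mm in front of it (-x), 80 mm to the left and right; the burners lie 30 mm behind it (+x), 200 mm to the left and right. Left knob: left burner; right knob: right burner
- grate_centre (a point): Centre of the continuous cast-iron grate, midway between the burners, at the height of its top, 56 mm above the worktop. 220 mm (x) by 660 mm (y, both burners). All bars are level on top, so pots slide along it; four bars run its whole width along y, at 35 and 105 mm either side of this point
- large_burner_centre (a point): The large burner (cap 104 mm across, ring 138 mm), on the left or on the right side of the hob. Point: straight above its middle, at the height of the top of the grate (56 mm above the worktop)
- small_burner_centre (a point): The small burner (cap 60 mm across, ring 92 mm), on the other side of the hob. Point: straight above its middle, at the height of the top of the grate
- pot_centre (a point): Grey low pot, lid on (one rigid piece, about 0.85 kg): round, body 156 mm across, 64 mm high; lid rim 160 mm across, lid 77 mm high in the middle, black lid knob 30 mm across up to 96 mm. Two loop handles, 53 mm wide, reach 105 mm from the axis along +x and -x, 54 mm above the foot. Point: on the axis, 32 mm above the foot. Starts on the grate, about midway between the burners
- milk_pan_centre (a point): Small steel milk pan standing on the small burner: 100 mm across, 60 mm high, with a straight black handle along +x reaching 172 mm from its axis. Point: on its axis, 30 mm above its foot. Bystander
- plate: Greige stoneware plate lying on the worktop to the left of the hob, 180 mm across, 24 mm high; origin at the centre of its underside. Bystander
- pepper_mill: Wooden pepper mill standing on the worktop to the right of the hob, 56 mm across, 173 mm high; origin at the centre of its underside. Bystander
- left_flame_mark (a point): Large flame printed in black on the hob beside the left knob, 48 mm from its axis, 80 degrees counter-clockwise from the off dot. The pointer is set to it by turning the knob to 1.40 rad. A smaller flame is printed at 150 degrees
- right_flame_mark (a point): The same large flame mark beside the right knob, 80 degrees counter-clockwise from its off dot
- left_knob_grip (a point): Push-to-turn knob, left side: black disc 60 mm across, 10 mm thick, and on it an upright bar grip 56 mm long, 14 mm wide, 26 mm high. Point: on the knob's upright axis, half-way up the bar (13 mm below its top, 13 mm above the disc), 43 mm above the worktop when out. Turns with the knob: x runs along the bar to the end with the white pointer line. Off: pointer away from the robot, along the hob's x
- left_press (a joint): Travel of the left knob inward (down) in m: 0 out, 0.007 fully in. A spring pushes it back out, with 5 N when out and 12 N when fully in
- left_turn (a joint): Turn of the left knob in rad, counter-clockwise from above: 0 off, 1.40 large flame, 2.60 small flame (end). When out it meets the safety stop at 0.1 rad; pressed in by 5 mm or more it passes under. Beyond 0.8 rad it is past the stop, springs out when let go and stays at that angle; turning back to off needs the same press. It turns with a light drag of 0.05 N m
- right_knob_grip (a point): Push-to-turn knob, right side: black disc 60 mm across, 10 mm thick, and on it an upright bar grip 56 mm long, 14 mm wide, 26 mm high. Point: on the knob's upright axis, half-way up the bar (13 mm below its top, 13 mm above the disc), 43 mm above the worktop when out. Turns with the knob: x runs along the bar to the end with the white pointer line. Off: pointer away from the robot, along the hob's x
- right_press (a joint): Travel of the right knob inward (down) in m: 0 out, 0.007 fully in. A spring pushes it back out, with 5 N when out and 12 N when fully in
- right_turn (a joint): Turn of the right knob in rad, counter-clockwise from above: 0 off, 1.40 large flame, 2.60 small flame (end). When out it meets the safety stop at 0.1 rad; pressed in by 5 mm or more it passes under. Beyond 0.8 rad it is past the stop, springs out when let go and stays at that angle; turning back to off needs the same press. It turns with a light drag of 0.05 N m

How it is judged:
By the outcome, as a careful person would: the job done as asked, in the order asked, and still so for the second after the job is handed in, with the robot touching nothing.
It also fails if it takes over 58 s, if anything falls off the work surface, if the arm or the gripper's body presses on something with over 40 N, if the wrist force passes 120 N, or if a joint passes its speed limit or range.

## Working session

There is one attempt and no reset: what is moved stays moved. The work goes in short steps, Python scripts to look and compute and a shell command to move; the robot and the scene stay as the last step left them, time stands still between calls to the robot, and variables do not carry over. Pictures are saved under pics/ and viewed, about 8 in all and at most 12, crops included, and the job is handed in when it is done.

```bash
mkdir -p pics; ls
cat > h.py <<'E'
import numpy as np, cv2
from station import ctrl,get_image,calibration,finish_job,models
def save(cam,name):
    im=get_image(cam); cv2.imwrite(f'pics/{name}.png',im[:,:,::-1]); return im
def ray(cam,u,v,z):
    c=calibration(cam);M,R,t=[np.array(c[k]) for k in('mtx','R','t')]
    d=R.T@np.linalg.inv(M)@[u,v,1.];o=-R.T@t.ravel()
    return o+d*(z-o[2])/d[2]
def proj(cam,X):
    c=calibration(cam);M,R,t=[np.array(c[k]) for k in('mtx','R','t')]
    p=M@(R@np.array(X)+t.ravel());return p[:2]/p[2]
E
python3 - <<'E'
from h import *
a=save('top','top1');b=save('scene','sc1')
cv2.imwrite('pics/both1.png',np.hstack([a,b])[:,:,::-1][:, :1024])
o=ctrl.get_obs();print(o['tool_pos'],o['tool_rot'],o['contact_force'],o['opening'],ctrl.tcp_to_grasp,o['t'])
for n in['pot_centre','milk_pan_centre','left_knob_grip','right_knob_grip','plate','pepper_mill']:
  for r in models.search_frame('top',n)[:2]:
    e=r['extent'];u,v=(e[0]+e[2])/2,(e[1]+e[3])/2
    z={'pot_centre':.12,'milk_pan_centre':.11,'left_knob_grip':.045,'right_knob_grip':.045}.get(n,.02)
    print(n,np.round(e),r['conf'],ray('top',u,v,z).round(3))
E
```

```text
pics
[ 0.18389134 -0.59674261  0.23016756] [-3.10471711e+00 -4.67340866e-01  8.24861706e-05] [-0.15769842  0.53768744 -0.10227069] 0.08543828553421012 0.0187 0.1
pot_centre [253. 132. 304. 195.] 0.89 [ 0.656 -0.043  0.12 ]
milk_pan_centre [317. 121. 350. 188.] 0.95 [ 0.688 -0.229  0.11 ]
milk_pan_centre [414. 220. 443. 238.] 0.57 [ 0.434 -0.541  0.11 ]
left_knob_grip [239. 207. 257. 224.] 0.74 [0.486 0.061 0.045]
right_knob_grip [287. 211. 302. 226.] 0.54 [ 0.474 -0.101  0.045]
plate [ 79. 214. 130. 264.] 0.68 [0.407 0.567 0.02 ]
plate [240. 206. 259. 228.] 0.25 [0.481 0.056 0.02 ]
pepper_mill [416. 222. 444. 237.] 0.8 [ 0.431 -0.585  0.02 ]
pepper_mill [ 78. 214. 130. 264.] 0.26 [0.406 0.567 0.02 ]
```

View pics/top1.png

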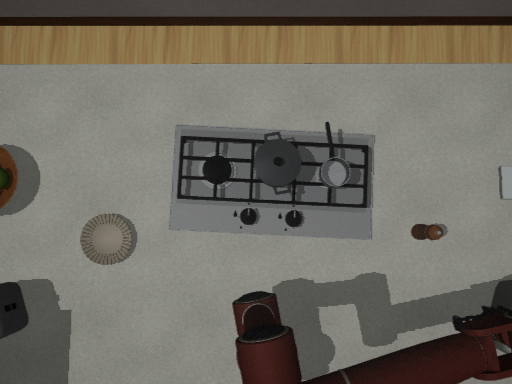

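View pics/sc1.png

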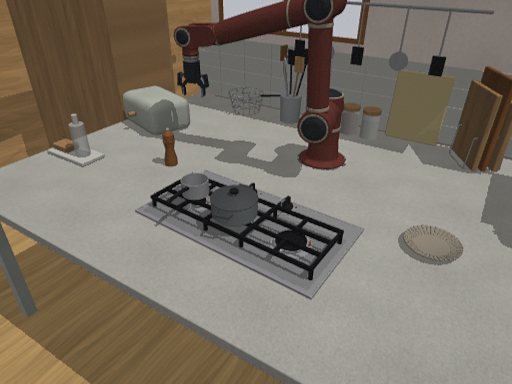

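The large burner (black cap, about (217,170)) is on the left, the small one is under the milk pan (335,172), and the pot's lid knob is at about (278,161). So the left knob, at (248,216), is the one to use. Next I'll fit the hob pose.

Run:
```python
from h import *
im=cv2.imread('pics/top1.png')
c=[ray('top',*p,.008) for p in[(176,125),(375,135),(372,239),(169,229)]]
c=np.array(c);print(c.round(3)); ctr=c.mean(0)
yv=c[0]+c[3]-c[1]-c[2];print('size',np.linalg.norm(yv)/2,'x',np.linalg.norm(c[0]+c[1]-c[2]-c[3])/2)
yaw=np.arctan2(-yv[0],yv[1]);print('hob',ctr,'yaw',np.degrees(yaw))
R=np.array([[np.cos(yaw),-np.sin(yaw)],[np.sin(yaw),np.cos(yaw)]])
for n,p in dict(Lb=(.03,.2),Rb=(.03,-.2),Lk=(-.13,.08),Rk=(-.13,-.08)).items():print(n,ctr[:2]+R@p)
print('burner px',ray('top',217,170,.03),'lidknob',ray('top',278,161,.152))
x=im[110:250,160:390];cv2.imwrite('pics/c1.png',cv2.resize(x,None,fx=3.4,fy=3.4,interpolation=cv2.INTER_CUBIC))
```

```text
[[ 0.817  0.322  0.008]
 [ 0.777 -0.402  0.008]
 [ 0.4   -0.381  0.008]
 [ 0.441  0.344  0.008]]
size 0.7250931726534723 x 0.3770882686110457
hob [ 0.60848254 -0.02933842  0.008     ] yaw -3.2085327978574965
Lb [0.64962956 0.16866896]
Rb [ 0.62724148 -0.23070402]
Lk [0.48316394 0.0578123 ]
Rk [ 0.47420871 -0.10193689]
burner px [0.6483972  0.17096401 0.03      ] lidknob [ 0.660094   -0.03944035  0.152     ]
```

View pics/c1.png

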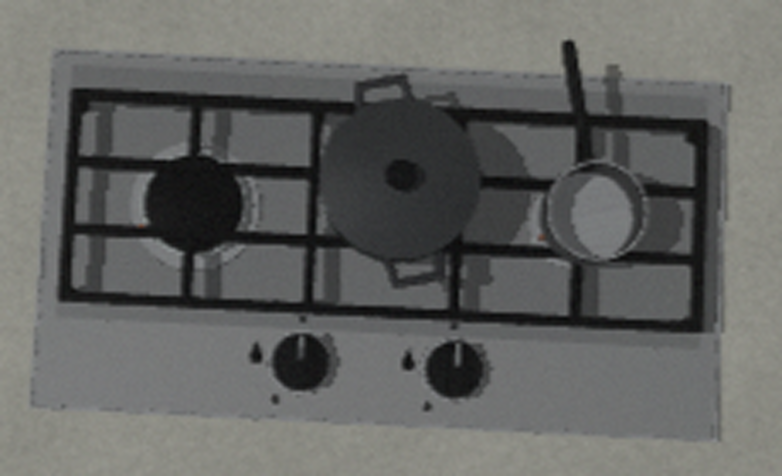

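The hob fit agrees with the given sizes (0.725 × 0.377 m against 0.72 × 0.38 m) and with the burner I can see. The yaw is −3.2°, the large burner is at (0.649, 0.170) and the pot at (0.660, −0.040). I'll move the arm above the pot.

```bash
python3 -m creep '[[1,0.0387,-0.0246,0,0,0,0],[1,0.0387,-0.0246,0,0,0,0],[1,0.0387,-0.0246,0,0,0,0],[1,0.0387,-0.0246,0,0,0,0],[1,0.0387,-0.0246,0,0,0,0],[1,0.0387,-0.0246,0,0,0,0],[1,0.0387,-0.0246,0,0,0,0],[1,0.0387,-0.0246,0,0,0,0],[1,0.0387,-0.0246,0,0,0,0],[1,0.0387,-0.0246,0,0,0,0],[1,0.0387,-0.0246,0,0,0,0],[1,0.0387,-0.0246,0,0,0,0],[1,0.0387,-0.0246,0,0,0,0],[1,0.0387,-0.0246,0,0,0,0],[1,0.0387,-0.0246,0,0,0,0],[1,0.0387,-0.0246,0,0,0,0],[1,0,0,0,0,0,6.8],[1,0,0,0,0,0,6.8],[1,0,0,0,0,0,6.7],[1,0,0,0,0,0,0]]'
python3 - <<'E'
from h import *
o=ctrl.get_obs();print(o['tool_pos'],o['tool_rot'],o['t'])
save('wrist','w1')
print('tcp px',proj('wrist',o['tool_pos']))
for n in['pot_centre','left_knob_grip']:
  for r in models.search_frame('wrist',n)[:2]:print(n,r)
for z in(.133,.152):print(proj('wrist',[.66,-.04,z]))
E
```

```text
t: 2.4
tool_pos: [0.6599, -0.0386, 0.2312]
tool_rot: [-3.14, 0.086, 0.0]
contact_force: [0.0, 0.0, -0.3]
opening: 0.0853
[ 0.65993927 -0.03864842  0.23118062] [-3.14037751e+00  8.62855923e-02  3.35838995e-04] 2.4
tcp px [255.12375165 244.77642219]
pot_centre {'extent': [171.7, 63.5, 343.8, 282.5], 'conf': 0.57}
[256.96236303 192.79038974]
[256.99720457 199.54023824]
```

View pics/w1.png

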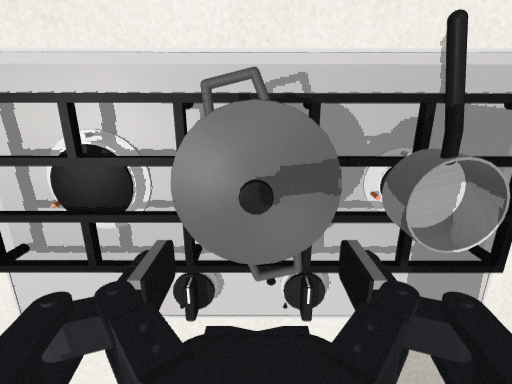

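The wrist view shows the lid knob at (256,197), within 3 px of the prediction. The fingers straddle it and the large burner cap is at (92,183). I'll go down and grip lightly.

```bash
python3 - <<'E'
from h import *
print([ray('wrist',92,183,z).round(3) for z in(.03,.04)],ray('wrist',256,195,.152),ray('wrist',192,297,.056))
E
python3 -m creep '[[1,0,0.001,0.03,0,0,0],[1,0,0,0.03,0,0,0],[1,0,0,0.02,0,0,0],[1,0,0,0.009,0,0,0],[1,0,0,0.005,0,0,0],[0.3,0,0,0,0,0,0],[0.3,0,0,0,0,0,0],[0.3,0,0,0,0,0,0],[0.3,0,0,0,0,0,0]]' 20
python3 -m creep '[[0.1,0,0,0,0,0,0],[0.1,0,0,0,0,0,0],[0.1,0,0,0,0,0,0],[0.1,0,0,0,0,0,0]]' 20
```

```text
[array([0.652, 0.17 , 0.03 ]), array([0.655, 0.163, 0.04 ])] [ 0.66399992 -0.03938517  0.152     ] [0.49554692 0.05535557 0.056     ]
t: 3.45
tool_pos: [0.6607, -0.0394, 0.1389]
tool_rot: [-3.139, 0.087, -0.004]
contact_force: [-0.9, -2.3, 4.1]
opening: 0.0288
t: 3.85
tool_pos: [0.6606, -0.0395, 0.1389]
tool_rot: [-3.14, 0.087, -0.004]
contact_force: [-1.3, 2.6, 5.9]
opening: 0.0292
```

```bash
python3 -m creep '[[0.1,0,0,-0.0015,0,0,0],[0.1,-0.0005,-0.005,0,0,0,0],[0.1,-0.0011,-0.01,0,0,0,0],[0.1,-0.0015,-0.014,0,0,0,0],[0.1,-0.0015,-0.014,0,0,0,0],[0.1,-0.0015,-0.014,0,0,0,0],[0.1,-0.0015,-0.014,0,0,0,0]]' 30
python3 - <<'E'
from h import *
o=ctrl.get_obs();print(o['tool_pos'],o['contact_force'],o['wrist_torque'],o['opening'])
save('top','top2')
E
```

```text
t: 4.55
tool_pos: [0.6561, 0.0323, 0.139]
tool_rot: [3.14, -0.087, 0.0]
contact_force: [0.0, -4.5, 3.1]
opening: 0.0287
[0.65613477 0.03230192 0.13899697] [ 0.00563907 -4.54002928  3.0523051 ] [-0.7811777  -0.04300777  0.04828863] 0.02867021634711681
```

```bash
python3 -m creep '[[0.1,-0.0015,-0.014,0,0,0,0],[0.1,-0.0015,-0.014,0,0,0,0],[0.1,-0.0015,-0.014,0,0,0,0],[0.1,-0.0015,-0.014,0,0,0,0],[0.1,-0.0015,-0.014,0,0,0,0],[0.1,-0.0015,-0.014,0,0,0,0],[0.1,-0.0015,-0.014,0,0,0,0],[0.1,-0.0015,-0.014,0,0,0,0],[0.1,-0.0015,-0.014,0,0,0,0],[0.1,-0.001,-0.008,0,0,0,0],[0.1,-0.0005,-0.0035,0,0,0,0],[0.1,0,0,0,0,0,0],[0.1,0,0,0,0,0,0]]'
python3 - <<'E'
from h import *
im=save('top','top3')
print(proj('top',[.65,.17,.152]),[ (r['extent'],r['conf']) for r in models.search_frame('top','pot_centre')[:1]])
cv2.imwrite('pics/c3.png',cv2.resize(im[110:250,160:390,::-1],None,fx=3.4,fy=3.4,interpolation=cv2.INTER_CUBIC))
E
```

```text
t: 5.9
tool_pos: [0.6487, 0.1704, 0.139]
tool_rot: [-3.138, 0.087, 0.0]
contact_force: [-0.9, 0.6, 4.3]
opening: 0.0286
[213.72664741 164.41568501] [([190.7, 150.9, 238.9, 183.5], 0.77)]
```

View pics/c3.png

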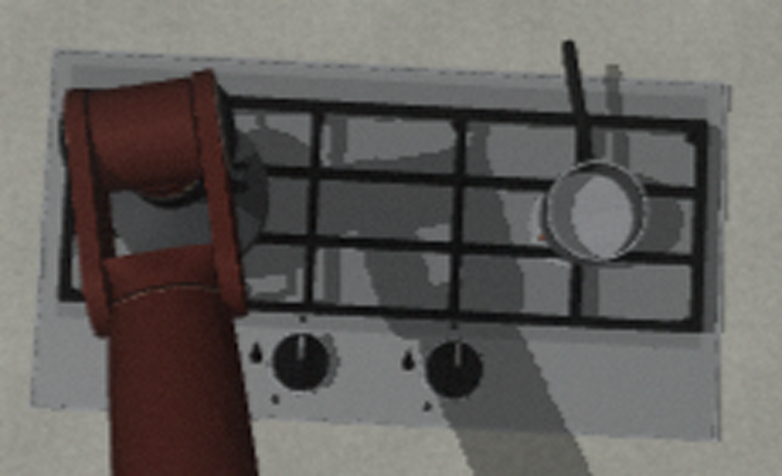

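```bash
python3 -m creep '[[0.6,0,0,0,0,0,0],[0.6,0,0,0,0,0,0],[0.6,0,0,0,0,0,0],[0.6,0,0,0,0,0,0],[0.8,0,0,-0.01,0,0,0],[0.8,0,0,-0.03,0,0,0],[0.8,0,0,-0.04,0,0,0],[0.8,-0.04,0.03,-0.01,0,0,0],[0.8,-0.04,0.03,0,0,0,0],[0.8,-0.04,0.03,0,0,0,0],[0.8,-0.04,0.031,0,0,0,0],[0.8,0,0,0,0,0,0],[0.8,0,0,0,0,0,0]]'
python3 - <<'E'
from h import *
o=ctrl.get_obs();print(o['tool_pos'],o['q'].round(2) if hasattr(o['q'],'round') else o['q'],o['contact_force'])
c=calibration('wrist');print('cam',-np.array(c['R']).T@np.array(c['t']).ravel())
save('wrist','w2')
for r in models.search_frame('wrist','left_knob_grip')[:3]:
  e=r['extent'];print(e,r['conf'],ray('wrist',(e[0]+e[2])/2,(e[1]+e[3])/2,.04))
print(proj('wrist',[.483,.058,.056]),proj('wrist',[.65,.17,.152]),proj('wrist',[.65,.17,.12]))
E
```

```text
t: 7.3
tool_pos: [0.4834, 0.0582, 0.2296]
tool_rot: [-3.14, 0.089, -0.004]
contact_force: [0.4, -0.5, 0.2]
opening: 0.0681
[0.48335938 0.05815056 0.22960633] [-0.03 -0.29  1.93  0.    1.5   1.59] [ 0.43418383 -0.49232201  0.22216387]
cam [0.55742763 0.05326462 0.37192364]
[231.8, 143.4, 279.5, 198.7] 0.83 [0.4845689  0.05921077 0.04      ]
[256.72691214 175.35416689] [ 74.52058202 -26.44995301] [100.22959712  -7.64134955]
```

View pics/w2.png

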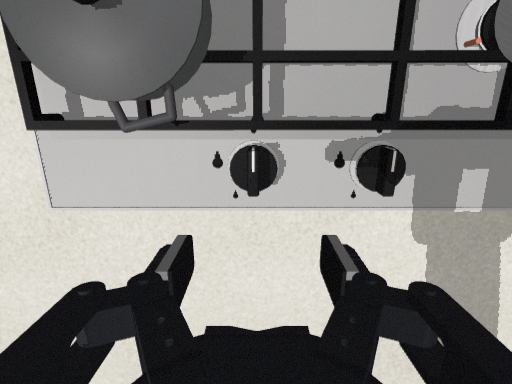

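The left knob is centred at about (253,170), off, with its bar along hob x; measured position (0.4845, 0.059). Before lighting I'll check the pot in the unobstructed top view.

Run:
```python
from h import *
im=save('top','top4')
for r in models.search_frame('top','pot_centre')[:1]:print(r)
x=cv2.resize(im[110:250,160:390,::-1],None,fx=3.4,fy=3.4,interpolation=cv2.INTER_CUBIC)
def P(X):
    return tuple(int(a) for a in (proj('top',X)-[160,110]+.5)*3.4)
a=np.linspace(0,2*np.pi,60)
for th in a: cv2.circle(x,P([.65+.08*np.cos(th),.17+.08*np.sin(th),.12]),1,(0,255,0),-1)
cv2.circle(x,P([.65,.17,.152]),2,(0,0,255),-1)
cv2.imwrite('pics/c4.png',x)
```

```text
{'extent': [190.1, 138.7, 237.6, 197.8], 'conf': 0.84}
```

View pics/c4.png

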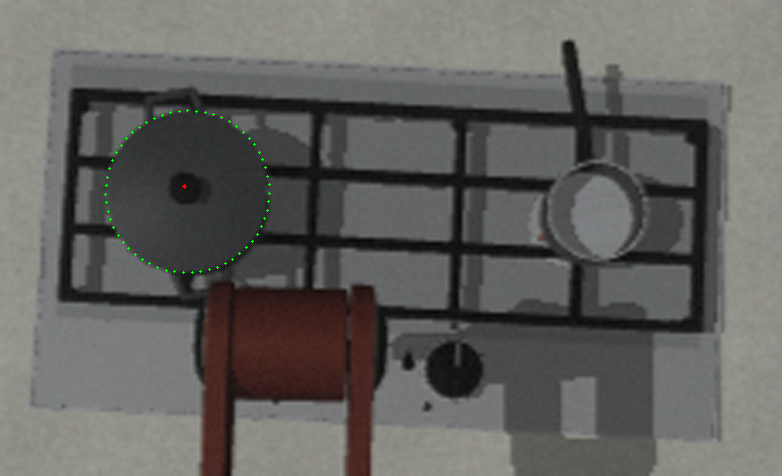

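The pot's lid rim matches the 160 mm circle drawn at the burner centre to within about 1 mm. Next is the knob.

```bash
python3 -m creep '[[0.5,0.001,0,0.04,0,0,0],[0.5,0,0,0.045,0,0,0],[0.5,0,0,0.045,0,0,0],[0.5,0,0,0.035,0,0,0],[0.5,0,0,0.02,0,0,0],[0.5,0,0,0.009,0,0,0],[0.5,0,0,0,0,0,0],[0.1,0,0,0,0,0,0],[0.1,0,0,0,0,0,0],[0.1,0,0,0,0,0,0],[0.1,0,0,0,0,0,0],[0.1,0,0,0,0,0,0]]' 60
```

```text
t: 8.7
tool_pos: [0.4865, 0.0612, 0.0369]
tool_rot: [-3.134, 0.089, -0.007]
contact_force: [0.5, 10.9, 0.7]
opening: 0.0128
```

```bash
python3 -m creep '[[0.1,0,-0.0025,0,0,0,0],[0.1,0,0,0.003,0,0,0],[0.1,0,0,0.003,0,0,0],[0.1,0,0,0.003,0,0,0],[0.1,0,0,0,0,0,0],[0.1,0,0,0,0,0,0]]'
```

```text
t: 9.3
tool_pos: [0.487, 0.0616, 0.0297]
tool_rot: [-3.139, 0.087, -0.004]
contact_force: [-5.9, 4.0, 18.6]
opening: 0.0127
```

```bash
python3 -m creep '[[0.1,-0.001,-0.001,0.001,0,0,0],[0.1,0,0,0,0,0,-4],[0.1,0,0,0,0,0,-6],[0.1,0,0,0,0,0,-6],[0.1,0,0,0,0,0,-6],[0.1,0,0,0,0,0,-6],[0.1,0,0,0,0,0,0]]'
python3 -c "
from h import *
print(ctrl.get_obs()['wrist_torque'])"
```

```text
t: 10.0
tool_pos: [0.4869, 0.0632, 0.0297]
tool_rot: [-3.066, -0.677, -0.008]
contact_force: [-6.9, 7.0, 21.5]
opening: 0.0127
[1.0049766  1.3523674  0.02359673]
```

```bash
python3 -m creep '[[0.1,-0.001,-0.0026,0,0,0,0],[0.1,0,0,0,0,0,-6.5],[0.1,0,0,0,0,0,-6.5],[0.1,0,0,0,0,0,-6.5],[0.1,0,0,0,0,0,-6.5],[0.1,0,0,0,0,0,-6.5],[0.1,0,0,0,0,0,-6.5],[0.1,0,0,0,0,0,-6.5],[0.1,0,0,0,0,0,-6.5],[0.1,0,0,0,0,0,0]]'
python3 - <<'E'
from h import *
o=ctrl.get_obs();r=o['tool_rot'];print('turned',np.degrees(2*np.arctan2(-r[1],-r[0]))+3.2,o['wrist_torque'])
E
```

```text
t: 11.0
tool_pos: [0.4848, 0.0655, 0.0297]
tool_rot: [-2.46, -1.953, -0.009]
contact_force: [-7.9, 6.2, 22.1]
opening: 0.0123
turned 80.08994608594635 [1.29022228 1.33209147 0.0463875 ]
```

```bash
python3 -m creep '[[0.1,0,0,0,0,0,0],[0.1,0,0,0,0,0,0],[0.1,0,0,0,0,0,0],[0.1,0,0,0,0,0,0],[0.1,0,0,0,0,0,0],[0.1,0,0,0,0,0,0],[0.1,0,0,0,0,0,0],[0.1,0,0,0,0,0,0],[0.1,0,0,0,0,0,0],[0.1,0,0,0,0,0,0],[0.1,0,0,0,0,0,0],[0.1,0,0,0,0,0,0],[0.1,0,0,0,0,0,0],[0.1,0,0,0,0,0,0],[0.1,0,0,0,0,0,0],[0.1,0,0,0,0,0,0],[0.1,0,0,0,0,0,0],[0.1,0,0,0,0,0,0],[0.1,0,0,0,0,0,0],[0.1,0,0,0,0,0,0]]'
python3 -m creep '[[0.1,0,0,0,0,0,0],[0.1,0,0,0,0,0,0],[0.1,0,0,0,0,0,0],[0.1,0,0,0,0,0,0],[0.1,0,0,0,0,0,0],[0.1,0,0,0,0,0,0],[0.1,0,0,0,0,0,0],[0.1,0,0,0,0,0,0],[0.1,0,0,0,0,0,0],[0.1,0,0,0,0,0,0]]'
python3 - <<'E'
from h import *
im=save('wrist','w3')
cv2.imwrite('pics/w3.png',im[:,:,::-1])
E
```

```text
t: 13.0
tool_pos: [0.4848, 0.0655, 0.0297]
tool_rot: [-2.462, -1.951, -0.009]
contact_force: [-8.1, 8.1, 22.9]
opening: 0.0126
t: 14.0
tool_pos: [0.4848, 0.0655, 0.0297]
tool_rot: [2.462, 1.951, 0.009]
contact_force: [-8.0, 7.1, 23.4]
opening: 0.0124
```

View pics/w3.png

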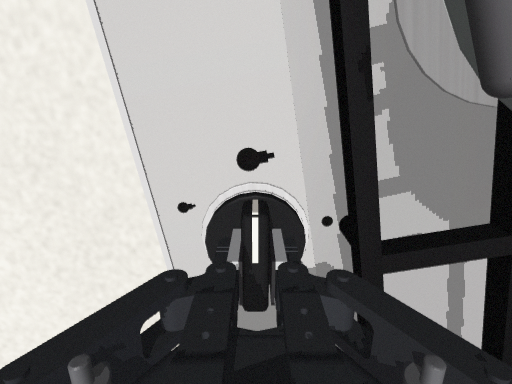

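The pointer is on the large flame mark at (251,159), and the knob has been held pressed for 3 s. I'll let it spring out with the grip still closed, then check the forces.

```bash
python3 -m creep '[[0.1,0,0,-0.003,0,0,0],[0.1,0,0,-0.003,0,0,0],[0.1,0,0,-0.002,0,0,0],[0.1,0,0,0,0,0,0],[0.1,0,0,0,0,0,0]]'
```

```text
t: 14.55
tool_pos: [0.4844, 0.0654, 0.0353]
tool_rot: [2.462, 1.95, 0.011]
contact_force: [0.6, 7.2, 5.1]
opening: 0.0125
```

```bash
python3 -m creep '[[0.1,0,0,-0.0015,0,0,0],[0.5,0,0,0,0,0,0],[0.5,0,0,0,0,0,0],[0.5,0,0,0,0,0,0],[0.5,0,0,0,0,0,0],[0.5,0,0,0,0,0,0],[0.5,0,0,-0.01,0,0,0],[0.5,0,0,-0.03,0,0,0],[0.5,0,0,-0.04,0,0,0],[0.5,0,0,-0.04,0,0,0],[0.5,0,0,-0.04,0,0,0],[0.5,-0.03,0,-0.03,0,0,0],[0.5,-0.03,0,0,0,0,0],[0.5,0,0,0,0,0,0]]'
python3 - <<'E'
from h import *
im=save('wrist','w4');t=save('top','top5');s=save('scene','sc5')
cv2.imwrite('pics/f.png',np.vstack([np.hstack([cv2.resize(im[:,:,::-1],(400,300)),cv2.resize(s[:,:,::-1],(400,300))]),cv2.resize(t[110:210,160:390,::-1],(800,300),interpolation=cv2.INTER_CUBIC)]))
for r in models.search_frame('top','pot_centre')[:1]:print(r)
print(ctrl.get_obs()['contact_force'])
E
```

```text
t: 15.95
tool_pos: [0.4685, 0.0033, 0.2266]
tool_rot: [2.462, 1.946, 0.003]
contact_force: [-0.5, 0.1, -1.2]
opening: 0.0427
{'extent': [188.4, 137.1, 243.7, 197.9], 'conf': 0.9}
[-1.15078905  1.09890024  0.33513167]
```

View pics/f.png

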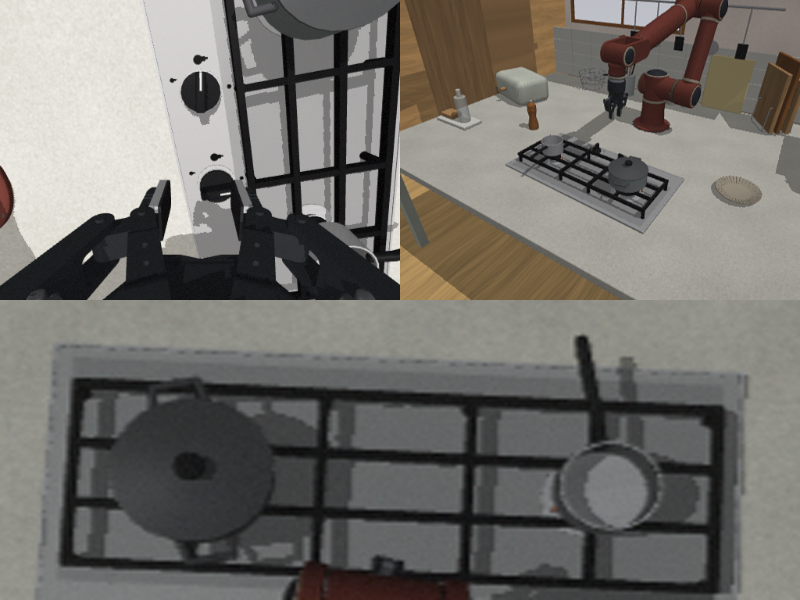

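```bash
python3 -c "
from h import *
print(finish_job())"
```

```text
the job is handed in; nothing more can be done
None
```

The pot is centred over the large burner and the left knob is set to the large flame. I couldn't see a flame in any picture, so ignition is inferred from how the knob was worked.

- **Pot:** I gripped the lid knob lightly and slid the pot about 0.21 m to the large burner, which is on the left. The tool height stayed at 139 mm, so the pot was not lifted. In the top view afterwards, the lid rim matched a circle drawn at the burner centre to within about 1 mm. That burner centre is good to a few millimetres.
- **Knob:** I pressed the left knob in by about 7 mm and felt about 22 N against a 12 N spring, so it was at its end stop. I turned it 80° counter-clockwise, held it pressed for 3 s, then let it rise while still gripped and opened the fingers.
- **Last checks:** After the release, the pointer stood at the large flame mark and the right knob was still at off. The milk pan, plate and pepper mill looked undisturbed. The robot was clear of everything, with contact force near zero, and the clock was at about 16 s.
- **Disagreement:** The knob was about 3 mm further left than the cameras suggested. This put a sideways force of up to 11 N on the gripper, well within the limits.

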